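Clear the pile on the studio desk

ROBOT

A 6-joint arm with a two-finger parallel gripper is mounted at the origin on the work surface. World frame = base frame: x ahead of the robot, y to its left, z up, the work surface at z = 0. Lengths are in m, angles in rad, forces in N, time in s.
With the tool pointing down it reaches from about 0.4 to 0.925 m from the base axis. Payload 12.5 kg.
Tool frame: the origin (TCP) lies at the very end of the fingers, on their centre line; the grasp point (between the pads) lies 19 mm behind it; z points along the fingers, y is the direction in which the jaws open and shut (so a half turn about z gives the same grasp; the last joint's range is limited). The gripper opens to 95 mm and grips with 3 to 60 N. Pads are 20 mm wide; open, the fingers measure 119 mm over their backs; the gripper's body (75 mm by 180 mm) begins 59 mm behind the grasp point.
Start: joints at [-1.415, 0.491, 1.559, -0, 1.092, -0.106], TCP at [0.162, -0.604, 0.215] pointing down, gripper open.
Joint ranges: [-3.1, 3.1], [-0.84, 2.19], [0.05, 2.79], [-1.13, 4.28], [0.06, 2.93], [-2.69, 2.69]. Speed limits (rad/s): [2.22, 2.22, 2.79, 3.14, 3.14, 3.14].

INTERFACE

Orientations are given as [roll, pitch, yaw] about the fixed x, y, z axes, in that order (R = Rz(yaw) Ry(pitch) Rx(roll)).
In Python, from plant import env gives the robot as it stands.
- The arm moves only by the tool step_arm, never from a script. Its argument "steps" is a list of rows, each a list of 7 numbers: the turn, a rotation vector about the tool's x, y, z in rad, then the shift along the tool's x, y, z in mm, then the finger opening in mm, from 0 to 95.1. In form: [[rx, ry, rz, dx, dy, dz, claw], ...]. A call has exactly 8 rows; each row shifts and turns the commanded pose from where the row before left it, along the tool's axes as they then stand; what a row does not reach is not made up. A row lasts 1/8 s, in which the tool goes at most 62.5 mm and 10.7 degrees, less where a joint would pass 70% of its speed; a pose out of reach is approached as far as the arm can. A call is refused whole if a number of a shift passes 62.5 or a number of a turn 0.188, either way. A call with a gripper value outside its range is refused whole. The fingers move at their own pace and stop on an object; "squeeze" is the grip in N (left out, the last holds). Time passes only in rows, so rows that do not move let the fingers close, or fill a call up. It gives the time, the measured TCP pose, the force and the opening at its end, in the units of the state.
- env.get_state(): the state, without advancing time (a new reading comes with each control period).
- env.capture(name): name is "scene" or "top" or "wrist"; returns a dict with "img" (480x640x3 uint8, blue, green, red), "mtx" (3x3 intrinsics, pixels), "R" (3x3) and "t" (3): a world point X has camera coordinates R X + t. Camera axes: x right, y down, z forward; pixel columns grow to the right and rows downward; lengths in m; the calibration is good to about 2 mm. A picture is of the moment at which its call begins. There is no depth.
- env.job_done(): hands the job in, once; it reports no verdict.
Trained networks look in a picture, given as the dict that the camera call returned (one of the last four; its "shot" number tells which), for a name from the list of things; names that differ only in an ending like _2 or _b are one class to them, and where a whole thing is asked for, a point or a joint stands for the part that bears it (a point fixed in the world has none). Each returns a list of dicts, best first, with "confidence" (0 to 1); they miss things now and then, are a little off and sometimes report something else, mostly with a low value. They report only what shows in the picture. A call takes as long as a camera call.
- env.spot_in(picture, label): "point" ([x, y, z] in m, in world coordinates, good to about 4 mm: the middle of the surface that is visible of it).
- env.regions_of(picture, label): "mask" (480x640 bool, what is visible of it).
The state is a dict: "time_s": time; "joint_positions": joint angles; "joint_velocities": joint speeds; "joint_torque": joint torques, N m; "eef_pos": TCP position; "ee_rot": TCP orientation; "force": force on the tool from outside, world axes, zero at the start; "torque": the same for the moment, N m; "grip_width": opening from 0.0 (shut) to 1.0 (fully open).
Only numpy, scipy, OpenCV 4.12 (cv2) and the standard library are available. Lean on these libraries where they do the work, as an engineer would, in place of code of your own. Each camera call takes 0.05 s, during which the arm holds its last target. There are 200 camera calls.

TASK

Clear the pile off the desk so that painting can start, one thing at a time from the top down: slip the roll of blue tape over the post of its holder, lay the phone face up, centred and square on the charging pad, then put the black paint tin in the short green-rimmed tray and the wooden pencil box in the long green-rimmed tray, each lying flat on the bottom of its tray. Set the phone down gently rather than dropping it, and leave the paper cup and the paint bottle where they stand.

Things in the scene. Friction and masses are not known exactly. Their poses are not given: they have to be found in the camera images.
- tape: roll of blue painter's tape with a cardboard core, lying flat on top of the pile (on the phone): outside diameter 60, core hole 34, height 24 mm, about 70 g. Origin: centre of its underside; z along its axis.
- phone: phone in an orange rugged case with a dark screen, face up, lying crosswise on the paint tin, under the tape: 132 (its x) x 64 (its y) x 12 mm (z), about 190 g. Origin: centre of its underside; z out of the screen. At the start its long side lies roughly at right angles to that of the tin, and it overhangs the tin on both long sides by about 35 mm. Either end of it may point either way on the pad.
- paint_tin: closed black watercolour tin with colour dots at both ends of its lid, lying lengthwise on the pencil box, under the phone: 130 (x) x 62 (y) x 22 mm (z), about 200 g. Origin: centre of its underside. Either way round will do.
- pencil_box: closed wooden pencil box with a sliding lid that cannot come off, at the bottom of the pile, on the desk: 200 (x) x 60 (y) x 30 mm (z), about 220 g. Origin: centre of its underside. Either way round will do.
- tape_holder: fixed tape holder: dark round wooden base of 84 mm diameter, 10 mm high, with an upright brass post of 14 mm diameter at its centre that ends, slightly tapered, 52 mm above the desk. Origin: centre of the underside; z along the post.
- charging_pad: fixed flat grey wireless charging pad with a white ring at its middle: 150 (x) x 84 (y) x 8 mm (z), its flat top 8 mm above the desk. Origin: centre of the underside; x along its long side.
- short_tray: fixed shallow open green tray with a cork floor, the shorter of the two: outside 162 (x) x 94 (y) x 12 mm (z), walls and floor 4 mm thick (inside 154 x 86 mm, 8 mm deep). Origin: centre of the underside; x along its long side.
- long_tray: fixed shallow open green tray with a cork floor, the longer of the two: outside 232 (x) x 92 (y) x 12 mm (z), walls and floor 4 mm thick (inside 224 x 84 mm, 8 mm deep). Origin: centre of the underside; x along its long side.
- paper_cup: empty brown paper cup standing on the desk beyond the work, not to be disturbed: 54 mm diameter at the foot, 77 at the rim, 93 mm high. Origin: centre of its underside.
- paint_bottle: white paint bottle with a yellow cap standing on the desk beyond the work, not to be disturbed: 46 mm diameter, 105 mm high. Origin: centre of its underside.

How it is judged:
On the way, in this order (a step that is already met when the one before it is completed fails the run):
1. the tape is on the post of its holder and let go (horizontal distance between tape and tape_holder below 0.013 m and z of tape in the frame of tape_holder below 0.014 m and angle between tape's own z axis and vertical below 0.1 rad and contact force between the fingers and tape below 0.5 N and linear speed of tape below 0.02 m/s and angular speed of tape below 0.2 rad/s), for 0.2 s.
2. the phone lies on the charging pad and is let go (horizontal distance between phone and charging_pad below 0.012 m and angle between the x axis of phone and the x axis of charging_pad, either way round below 0.2 rad and z of phone in the frame of charging_pad between 0.005 and 0.0115 m and angle between phone's own z axis and vertical below 0.06 rad and contact force between the fingers and phone below 0.5 N and linear speed of phone below 0.02 m/s and angular speed of phone below 0.2 rad/s), for 0.2 s.
3. the paint tin lies in the short tray and is let go (x of paint_tin in the frame of short_tray between -0.015 and 0.015 m and y of paint_tin in the frame of short_tray between -0.015 and 0.015 m and z of paint_tin in the frame of short_tray below 0.007 m and angle between paint_tin's own z axis and vertical below 0.06 rad and angle between the x axis of paint_tin and the x axis of short_tray, either way round below 0.3 rad and contact force between the fingers and paint_tin below 0.5 N and linear speed of paint_tin below 0.02 m/s and angular speed of paint_tin below 0.2 rad/s), for 0.2 s.
4. the pencil box lies in the long tray and is let go (x of pencil_box in the frame of long_tray between -0.015 and 0.015 m and y of pencil_box in the frame of long_tray between -0.015 and 0.015 m and z of pencil_box in the frame of long_tray below 0.007 m and angle between pencil_box's own z axis and vertical below 0.06 rad and angle between the x axis of pencil_box and the x axis of long_tray, either way round below 0.3 rad and contact force between the fingers and pencil_box below 0.5 N and linear speed of pencil_box below 0.02 m/s and angular speed of pencil_box below 0.2 rad/s), for 0.2 s.
At the end, for the whole second after the job is handed in: Tape flat on its holder's base round the post (4 mm); phone flat, face up, within 12 mm of the pad's centre and 0.2 rad of its long side; paint tin flat on the short tray's floor, pencil box on the long tray's (15 mm of centre each way, 0.3 rad: anywhere within the walls). All let go, at rest (all of step 1 and all of step 2 and all of step 3 and all of step 4); the robot touches nothing.
It fails at once if the paper cup is moved by more than 20 mm (distance of paper_cup from where it was at the start of the episode above 0.02 m).
It fails at once if the paint bottle is moved by more than 20 mm (distance of paint_bottle from where it was at the start of the episode above 0.02 m).
It fails at once if the phone is tipped by more than about 35 degrees (angle between phone's own z axis and vertical above 0.6 rad).
It fails at once if the phone is dropped: it moves faster than 0.5 m/s out of the fingers (a fall of about 13 mm) (contact force between the fingers and phone below 0.3 N and linear speed of phone above 0.5 m/s).
It fails at once if the phone is pressed hard (over 60 N) onto the charging pad (contact force between phone and charging_pad above 60 N).
It also fails if it takes over 112 s, if anything falls off the work surface, if the arm or the gripper's body presses on something with over 40 N, if the wrist force passes 120 N, or if a joint passes its speed limit or range.

## Working session

There is one attempt and no reset: what is moved stays moved. The work goes in short steps, Python scripts to look and compute and a tool call to move; the robot and the scene stay as the last step left them, time stands still between calls to the robot, and variables do not carry over. Pictures are saved under pics/ and viewed, about 12 in all and at most 16, crops included, and the job is handed in when it is done.

Besides the shell and the picture viewer there is one more tool, called after ">>>" as name(argument=value, ...), one argument or row to a line, values as JSON. step_arm: Moves the arm, as the interface text tells. Its arguments: {"type":"object","properties":{"steps":{"type":"array"},"squeeze":{"type":"number"}},"required":["steps"]}

```bash
mkdir -p pics; ls
cat > h.py <<'E'
import numpy as np, cv2
from plant import env
def px(c,X):
    p=c["mtx"]@(c["R"]@np.asarray(X,float)+c["t"]); return p[:2]/p[2]
def at_z(c,uv,z):
    d=c["R"].T@np.linalg.inv(c["mtx"])@np.array([uv[0],uv[1],1.0]); o=-c["R"].T@c["t"]
    return o+d*(z-o[2])/d[2]
def rect(c,m,z):
    "min-area rect of mask projected to plane z: centre, sizes, long-side angle"
    cs,_=cv2.findContours(m.astype(np.uint8),cv2.RETR_EXTERNAL,cv2.CHAIN_APPROX_NONE)
    k=max(cs,key=cv2.contourArea)[:,0]
    P=np.array([at_z(c,p,z)[:2] for p in k])*1000
    (x,y),(w,h),a=cv2.minAreaRect(P.astype(np.float32))
    if w<h: w,h,a=h,w,a+90
    return np.round([x,y,w,h,(a+90)%180-90],1)
E
python3 - <<'E'
from h import *
st=env.get_state(); print({k:np.round(v,3) for k,v in st.items()})
Z=dict(tape=.118,phone=.064,paint_tin=.052,pencil_box=.03,tape_holder=.01,charging_pad=.008,short_tray=.012,long_tray=.012,paper_cup=.09,paint_bottle=.1)
for n in ("top","scene"):
    c=env.capture(n); cv2.imwrite(f"pics/{n}0.png",c["img"]); print(n,np.round(-c["R"].T@c["t"],3))
    for l in Z:
        s=env.spot_in(c,l); r=env.regions_of(c,l)
        print(l,[(np.round(q["point"],3).tolist(),round(q["confidence"],2)) for q in s[:2]],[(int(q["mask"].sum()),round(q["confidence"],2),rect(c,q["mask"],Z[l]).tolist()) for q in r[:2]])
E
```

```text
pics
{'time_s': np.float64(0.0), 'joint_positions': array([-1.415,  0.492,  1.559, -0.   ,  1.092, -0.106]), 'joint_velocities': array([-0.001,  0.001,  0.   ,  0.001, -0.   , -0.   ]), 'joint_torque': array([ 2.0000e-03, -6.1264e+01, -2.5818e+01,  6.9000e-02,  4.8000e-02,
       -0.0000e+00]), 'eef_pos': array([ 0.162, -0.603,  0.214]), 'ee_rot': array([-3.141, -0.   ,  0.262]), 'force': array([ 0.787,  0.738, -0.611]), 'torque': array([-0.036,  0.054, -0.013]), 'grip_width': np.float64(1.002)}
top [ 0.476 -0.015  1.002]
tape [([0.555, -0.165, 0.084], 0.69), ([0.525, -0.162, 0.058], 0.44)] [(563, 0.74, [553.9, -160.7, 60.8, 56.6, -45.3])]
phone [([0.56, -0.167, 0.062], 0.64)] []
paint_tin [([0.526, -0.162, 0.058], 0.82)] [(844, 0.9, [513.0, -162.3, 65.0, 36.5, -89.6]), (1036, 0.3, [549.9, 6.5, 77.8, 76.0, -26.0])]
pencil_box [([0.479, -0.163, 0.033], 0.76), ([0.523, 0.172, 0.006], 0.61)] [(841, 0.98, [472.3, -166.9, 61.5, 45.6, -89.6]), (2429, 0.42, [524.1, 169.1, 151.3, 80.6, 1.5])]
tape_holder [([0.551, 0.009, 0.009], 0.74), ([0.531, -0.35, 0.005], 0.16)] [(1064, 0.85, [552.0, 8.6
[... 1062 characters left out ...]
0.029], 0.78), ([0.565, -0.173, 0.088], 0.16)] [(1205, 0.71, [616.7, -167.8, 74.6, 71.4, 5.8])]
tape_holder [([0.557, 0.005, 0.012], 0.82), ([0.604, -0.174, 0.049], 0.21)] [(980, 0.92, [555.0, 3.3, 82.9, 79.4, -63.2])]
charging_pad [([0.529, 0.168, 0.011], 0.59), ([0.532, -0.35, 0.004], 0.25)] [(1939, 0.96, [527.8, 170.8, 160.1, 90.0, 2.0])]
short_tray [([0.533, 0.34, 0.004], 0.9)] []
long_tray [([0.534, -0.351, 0.004], 0.9)] [(6515, 0.94, [534.5, -348.9, 238.3, 96.9, 6.6])]
paper_cup [([0.766, -0.053, 0.061], 0.58)] [(1584, 0.56, [770.3, -84.8, 108.6, 74.0, -90.0])]
paint_bottle [([0.767, 0.148, 0.062], 0.56), ([0.567, -0.191, 0.066], 0.27)] [(741, 0.76, [773.9, 121.3, 106.5, 44.7, -75.8])]
```

View pics/top0.png

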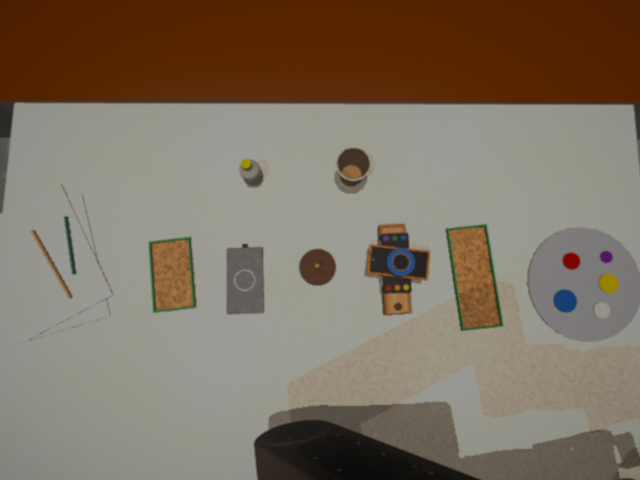

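View pics/scene0.png

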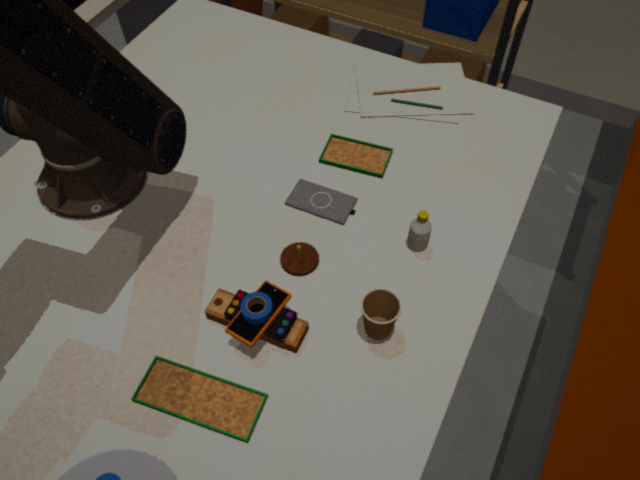

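The top view shows the pile with the tape at px (400,262), the holder at (317,267), the pad at (245,280), the short tray at (172,274) and the long tray at (474,277). The scene view agrees. Next I'll turn the jaws square to the phone and look from above the pile.

>>> step_arm(
  steps=[
    [0, 0, -0.171, 0, 0, 0, 95],
    [0, 0, -0.171, 0, 0, 0, 95],
    [0, 0, -0.171, 0, 0, 0, 95],
    [0, 0, -0.171, 0, 0, 0, 95],
    [0, 0, -0.171, 0, 0, 0, 95],
    [0, 0, -0.171, 0, 0, 0, 95],
    [0, 0, -0.171, 0, 0, 0, 95],
    [0, 0, 0, 0, 0, -40, 95],
  ],
  squeeze=15,
)

```text
time_s: 3.1
eef_pos: [0.1616, -0.6028, 0.2526]
ee_rot: [-3.14, -0.005, 1.461]
force: [-0.2, 0.3, 0.4]
grip_width: 1.0
```

```bash
cat >> h.py <<'E'
from scipy.spatial.transform import Rotation as Ro
def go(x,y,z,yaw=None):
    "print tool-frame shift (mm) and turn from the measured pose to a target with tool down"
    s=env.get_state(); R=Ro.from_euler("xyz",s["ee_rot"])
    d=R.inv().apply(np.array([x,y,z])-s["eef_pos"])*1000
    out=f"pos {np.round(s['eef_pos'],4)} rpy {np.round(s['ee_rot'],3)} shift {np.round(d,1)}"
    if yaw is not None:
        T=Ro.from_euler("xyz",[np.pi,0,yaw]); out+=f" turn {np.round((R.inv()*T).as_rotvec(),3)} shift after turn {np.round(T.inv().apply(np.array([x,y,z])-s['eef_pos'])*1000,1)}"
    print(out, "t",round(float(s["time_s"]),2),"w",round(float(s["grip_width"])*95.1,1),"F",np.round(s["force"],1))
E
python3 -c "
from h import *
go(.56,-.17,.25,1.46)"
```

```text
pos [ 0.1616 -0.6028  0.2526] rpy [-3.14  -0.005  1.461] shift [473.7 348.7   4.6] turn [-0.001 -0.005  0.001] shift after turn [474.2 348.1   2.6] t 3.1 w 95.1 F [-0.2  0.3  0.4]
```

>>> step_arm(
  steps=[
    [0, 0, 0, 45, 33, 0, 95],
    [0, 0, 0, 45, 33, 0, 95],
    [0, 0, 0, 45, 33, 0, 95],
    [0, 0, 0, 45, 33, 0, 95],
    [0, 0, 0, 45, 33, 0, 95],
    [0, 0, 0, 45, 33, 0, 95],
    [0, 0, 0, 45, 33, 0, 95],
    [0, 0, 0, 45, 33, 0, 95],
  ],
)

```text
time_s: 4.1
eef_pos: [0.4655, -0.274, 0.2549]
ee_rot: [3.141, 0.0, 1.459]
force: [0.5, -1.2, 0.2]
grip_width: 1.005
```

>>> step_arm(
  steps=[
    [0, 0, 0, 45, 33, 0, 95],
    [0, 0, 0, 45, 33, 0, 95],
    [0, 0, 0, 24, 18, 0, 95],
    [0, 0, 0, 0, 0, 0, 95],
    [0, 0, 0, 0, 0, 0, 95],
    [0, 0, 0, 0, 0, 0, 95],
    [0, 0, 0, 0, 0, 0, 95],
    [0, 0, 0, 0, 0, 0, 95],
  ],
)

```text
time_s: 5.1
eef_pos: [0.5603, -0.172, 0.2547]
ee_rot: [3.141, 0.0, 1.458]
force: [0.2, -0.4, 0.5]
grip_width: 0.998
```

Run:
```python
from h import *
go(.56,-.17,.25,1.46)
c=env.capture("wrist"); cv2.imwrite("pics/w1.png",c["img"]); print(-c["R"].T@c["t"])
for l,z in dict(tape=.088,phone=.064,paint_tin=.052,pencil_box=.03).items():
    print(l,[np.round(q["point"],4) for q in env.spot_in(c,l)[:1]],[(rect(c,q["mask"],z),round(q["confidence"],2)) for q in env.regions_of(c,l)[:2]])
t=env.capture("top");s=env.capture("scene")
for l,z in dict(tape=.088,phone=.064).items():
  for k in (t,s): print(l,[(rect(k,q["mask"],z),round(q["confidence"],2)) for q in env.regions_of(k,l)[:1]])
```

```text
pos [ 0.5603 -0.172   0.2547] rpy [3.141 0.    1.458] shift [ 2.  -0.6  4.7] turn [ 0.     0.    -0.002] shift after turn [ 2.  -0.6  4.7] t 5.1 w 94.9 F [ 0.2 -0.4  0.5]
[ 0.56698053 -0.10780163  0.42504456]
tape [array([ 0.5581, -0.1695,  0.0887])] [(array([ 557.5, -169.5,   60.5,   58.5,   39.7]), 0.57)]
phone [array([ 0.5617, -0.1535,  0.065 ])] [(array([ 563.1, -135.6,   66.5,   63.7,   82.4]), 0.58), (array([553.6, -12.4,  72.4,  68.6,  -6.5]), 0.52)]
paint_tin [array([ 0.5277, -0.1603,  0.0541])] [(array([ 511.4, -165.6,   64.6,   34.3,  -89.4]), 0.83)]
pencil_box [] [(array([ 469.6, -169.7,   63.1,   43.5,  -87.5]), 0.59)]
tape [(array([ 566. , -144.5,   40.8,   12.9,  -20.2]), 0.46)]
tape [(array([ 562.7, -174.5,   69.4,   58.8,  -53.6]), 0.66)]
phone [(array([ 563.1, -126.6,   64.4,   53. ,   -7.9]), 0.78)]
phone [(array([ 563.1, -170.9,  136.1,   67.7,   83.7]), 0.85)]
```

View pics/w1.png

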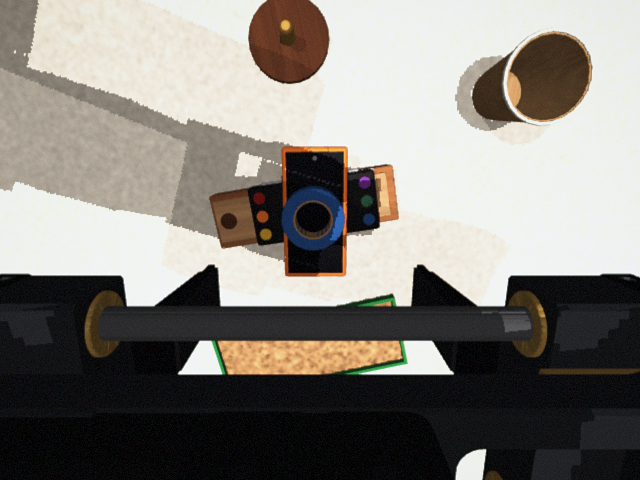

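The wrist view shows the tape ring centred at px (313,220), the phone's corners near (283,147) to (346,276), and the tin and box turned by about 10° to the phone's normal.

Run:
```python
from h import *
c=env.capture("wrist")
P=np.array([at_z(c,p,.064)[:2] for p in [(283.5,147.5),(347,147.5),(346,276),(285,276)]])*1000
print(np.round(P,1),P.mean(0))
print("hole",at_z(c,(313,220),.088))
hsv=cv2.cvtColor(c["img"],cv2.COLOR_BGR2HSV)
m=cv2.inRange(hsv,(5,150,150),(18,255,255)); m[:140]=0; m[285:]=0; m[:,:278]=0; m[:,352:]=0
print(rect(c,cv2.dilate(m,np.ones((3,3)))>0,.064), rect(c,m>0,.064))
h=env.regions_of(c,"tape_holder")[0]; print(h["confidence"],rect(c,h["mask"],.01), rect(c,h["mask"],.005))
go(.558,-.170,.068,1.46)
```

```text
[[ 537.1 -101.6]
 [ 597.4 -108.4]
 [ 584.5 -237.1]
 [ 521.6 -230.1]] [ 560.13129182 -169.29036198]
hole [ 0.55780402 -0.17016137  0.088     ]
[ 561.6 -147.3   89.4   64.1   84.7] [ 561.6 -147.3   87.3   62.1   84.7]
0.74 [551.6   2.8  83.4  77.9  -6.4] [551.4   4.1  84.4  78.8  -6.4]
pos [ 0.5606 -0.1716  0.2546] rpy [3.142 0.    1.459] shift [  1.3  -2.7 186.6] turn [ 0.     0.    -0.001] shift after turn [  1.3  -2.7 186.6] t 5.95 w 95.1 F [-1.1 -0.9  0.5]
```

>>> step_arm(
  steps=[
    [0, 0, 0, 1.5, -2.5, 30, 95],
    [0, 0, 0, 0, 0, 35, 95],
    [0, 0, 0, 0, 0, 35, 95],
    [0, 0, 0, 0, 0, 30, 95],
    [0, 0, 0, 0, 0, 25, 95],
    [0, 0, 0, 0, 0, 15, 95],
    [0, 0, 0, 0, 0, 10, 95],
    [0, 0, 0, 0, 0, 5.5, 95],
  ],
)

```text
time_s: 6.95
eef_pos: [0.5584, -0.1699, 0.0691]
ee_rot: [3.141, 0.0, 1.459]
force: [0.9, -0.3, 0.7]
grip_width: 1.001
```

>>> step_arm(
  steps=[
    [0, 0, 0, 0, 0, 0, 95],
    [0, 0, 0, 0, 0, 0, 50],
    [0, 0, 0, 0, 0, 0, 50],
    [0, 0, 0, 0, 0, 0, 50],
    [0, 0, 0, 0, 0, 0, 50],
    [0, 0, 0, 0, 0, 0, 50],
    [0, 0, 0, 0, 0, 0, 50],
    [0, 0, 0, 0, 0, 0, 50],
  ],
  squeeze=15,
)

```text
time_s: 7.95
eef_pos: [0.5583, -0.1698, 0.0692]
ee_rot: [3.141, 0.0, 1.459]
force: [-0.2, 0.9, 2.8]
grip_width: 0.634
```

>>> step_arm(
  steps=[
    [0, 0, 0, 0, 0, -10, 50],
    [0, 0, 0, 0, 0, -25, 50],
    [0, 0, 0, 0, 0, -25, 50],
    [0, 0, 0, 15, -2, -15, 50],
    [0, 0, 0, 30, -4, 0, 50],
    [0, 0, 0, 30, -4, 0, 50],
    [0, 0, 0, 25, -4, 0, 50],
    [0, 0, 0, 0, 0, 0, 50],
  ],
)

```text
time_s: 8.95
eef_pos: [0.5551, -0.0668, 0.1442]
ee_rot: [-3.141, -0.0, 1.461]
force: [-0.2, 0.0, -1.0]
grip_width: 0.634
```

Run:
```python
from h import *
c=env.capture("wrist"); cv2.imwrite("pics/w2.png",c["img"])
for l,z in dict(tape=.163,tape_holder=.01).items():
    print(l,[np.round(q["point"],4) for q in env.spot_in(c,l)[:1]],[(rect(c,q["mask"],z),round(q["confidence"],2)) for q in env.regions_of(c,l)[:1]])
go(.552,.005,.14)
```

```text
tape [array([ 0.5543, -0.0556,  0.1645])] [(array([556.4, -51.3,  58.5,  36.7,  -6.3]), 0.76)]
tape_holder [array([0.5537, 0.0109, 0.0077])] [(array([552. ,   6.6,  82.7,  82. ,  -6.3]), 0.7)]
pos [ 0.5555 -0.0694  0.1441] rpy [-3.142  0.     1.458] shift [ 73.6 -11.9   4.1] t 9.2 w 60.1 F [ 0.1  0.2 -0.8]
```

View pics/w2.png

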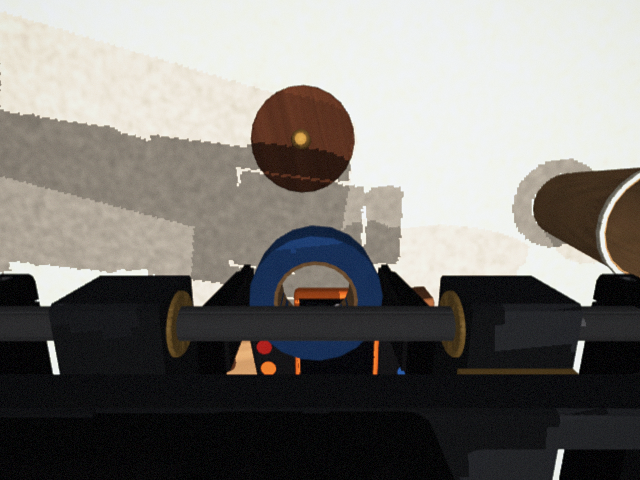

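The view shows the tape level in the jaws and the holder's base centred at px (303,138) with the post straight above it, giving about (552, 6) mm.

>>> step_arm(
  steps=[
    [0, 0, 0, 30, -5, 0, 50],
    [0, 0, 0, 30, -5, 0, 50],
    [0, 0, 0, 14, -2, 0, 50],
    [0, 0, 0, 0, 0, 0, 50],
    [0, 0, 0, 0, 0, 20, 50],
    [0, 0, 0, 0, 0, 25, 50],
    [0, 0, 0, 0, 0, 10, 50],
    [0, 0, 0, 0, 0, 0, 50],
  ],
)

```text
time_s: 10.2
eef_pos: [0.5519, 0.0054, 0.0888]
ee_rot: [-3.141, 0.0, 1.458]
force: [0.8, 1.6, -0.2]
grip_width: 0.636
```

Run:
```python
from h import *
go(.552,.006,.0165)
c=env.capture("scene"); u,v=px(c,(.552,.006,.06)).astype(int); cv2.imwrite("pics/s2.png",cv2.resize(c["img"][v-60:v+60,u-80:u+80],None,fx=4,fy=4))
print(px(c,(.552,.006,.01))-(u-80,v-60), px(c,(.552,.006,.052))-(u-80,v-60))
```

```text
pos [0.5519 0.0054 0.0888] rpy [-3.141  0.     1.458] shift [ 0.6  0.1 72.3] t 10.2 w 60.5 F [ 0.8  1.6 -0.2]
[81.74779986 74.24383071] [80.8452673  62.86336575]
```

View pics/s2.png

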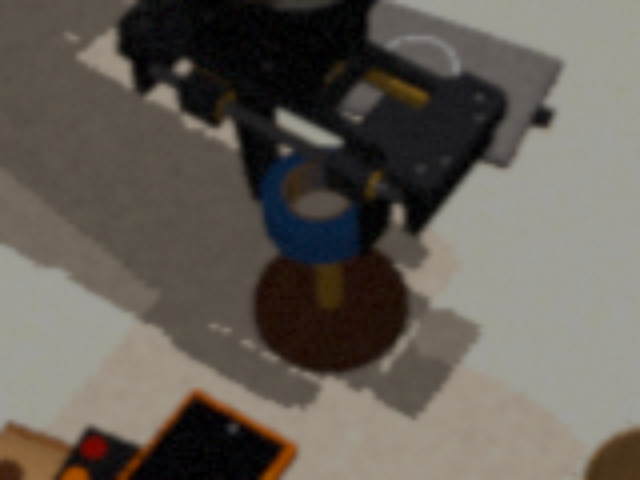

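The crop shows the tape level above the post at crop px (330,285), on line with it.

>>> step_arm(
  steps=[
    [0, 0, 0, 0.5, 0, 12, 50],
    [0, 0, 0, 0, 0, 15, 50],
    [0, 0, 0, 0, 0, 15, 50],
    [0, 0, 0, 0, 0, 15, 50],
    [0, 0, 0, 0, 0, 10, 50],
    [0, 0, 0, 0, 0, 4, 50],
    [0, 0, 0, 0, 0, 0, 50],
    [0, 0, 0, 0, 0, 0, 50],
  ],
)

```text
time_s: 11.25
eef_pos: [0.5521, 0.0065, 0.0185]
ee_rot: [3.141, 0.0, 1.459]
force: [-0.5, -1.1, -0.1]
grip_width: 0.634
```

>>> step_arm(
  steps=[
    [0, 0, 0, 0, 0, 3, 50],
    [0, 0, 0, 0, 0, 0, 50],
    [0, 0, 0, 0, 0, 0, 92],
    [0, 0, 0, 0, 0, 0, 92],
    [0, 0, 0, 0, 0, 0, 92],
    [0, 0, 0, 0, 0, 0, 92],
    [0, 0, 0, 0, 0, 0, 92],
    [0, 0, 0, 0, 0, 0, 92],
  ],
)

```text
time_s: 12.25
eef_pos: [0.5519, 0.0065, 0.0151]
ee_rot: [3.142, 0.0, 1.459]
force: [-0.1, -1.0, -0.0]
grip_width: 0.969
```

>>> step_arm(
  steps=[
    [0, 0, 0, 0, 0, -10, 92],
    [0, 0, 0, 0, 0, -30, 92],
    [0, 0, 0, 0, 0, -40, 92],
    [0, 0, 0, 0, 0, -40, 92],
    [0, 0, 0, -50, 0, -40, 92],
    [0, 0, 0, -50, 0, -40, 92],
    [0, 0, 0, -20, 0, 0, 92],
    [0, 0, 0, 0, 0, 0, 92],
  ],
)

```text
time_s: 13.25
eef_pos: [0.5383, -0.1112, 0.213]
ee_rot: [-3.141, -0.0, 1.457]
force: [-0.0, -0.3, -0.4]
grip_width: 0.965
```

Run:
```python
from h import *
go(.560,-.1695,.0545,1.468)
c=env.capture("wrist"); cv2.imwrite("pics/w3.png",c["img"])
for l,z in dict(tape=.034,phone=.064).items():
    print(l,[np.round(q["point"],4) for q in env.spot_in(c,l)[:1]],[(rect(c,q["mask"],z),round(q["confidence"],2)) for q in env.regions_of(c,l)[:1]])
```

```text
pos [ 0.5383 -0.1112  0.213 ] rpy [-3.141 -0.     1.457] shift [-55.5  28.3 158.5] turn [-0.    -0.    -0.011] shift after turn [-55.8  27.6 158.5] t 13.25 w 91.8 F [-0.  -0.3 -0.4]
tape [array([0.5524, 0.005 , 0.0377])] [(array([551.2,   5.7,  59. ,  57.6, -70.9]), 0.74)]
phone [array([ 0.5604, -0.1474,  0.0631])] [(array([ 585.9, -255.5,   90.3,   20.8,   -6.5]), 0.61)]
```

View pics/w3.png

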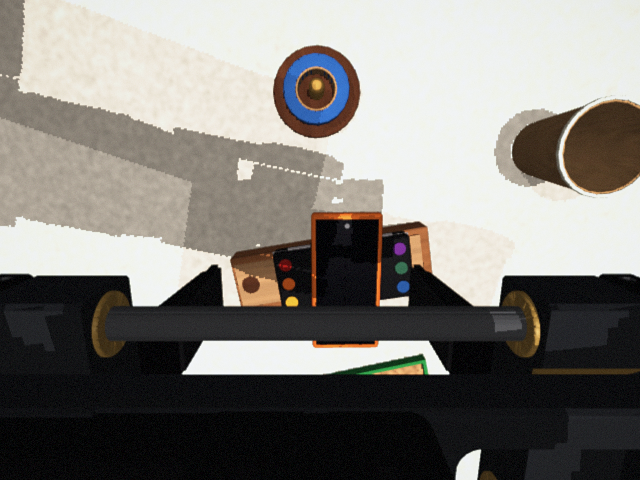

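The tape sits round the post, with the ring at px (317,88) over the base. The phone is in place, with corners near (312,213), (382,213), (378,347) and (314,346).

Run:
```python
from h import *
c=env.capture("wrist")
for z in (.06,.064,.068):
    P=np.array([at_z(c,p,z)[:2] for p in [(312,213),(382,213),(378.5,347),(314,346.5)]])*1000
    d=P[0]+P[1]-P[2]-P[3]; print(z,np.round(P,1).tolist(),P.mean(0),np.arctan2(d[1],d[0]),np.hypot(*d)/2)
go(.560,-.1695,.0555,1.468)
```

```text
0.06 [[535.9, -98.8], [597.8, -105.7], [585.4, -237.2], [523.0, -229.7]] [ 560.54104111 -167.85041161] 1.4746560880770017 131.8270671408607
0.064 [[536.0, -98.1], [597.2, -104.9], [584.9, -234.8], [523.3, -227.5]] [ 560.35387088 -166.3305251 ] 1.4746560880770014 130.1936844432217
0.068 [[536.1, -97.5], [596.5, -104.2], [584.4, -232.4], [523.6, -225.2]] [ 560.16670065 -164.81063859] 1.4746560880770017 128.56030174558273
pos [ 0.5387 -0.1094  0.2126] rpy [-3.14 -0.    1.46] shift [-57.4  27.9 157.1] turn [-0.001 -0.    -0.008] shift after turn [-57.6  27.3 157.1] t 13.55 w 92.0 F [-0.7  0.1  0. ]
```

>>> step_arm(
  steps=[
    [0, 0, -0.012, -28, 14, 20, 92],
    [0, 0, 0, -28, 13.5, 25, 92],
    [0, 0, 0, 0, 0, 30, 92],
    [0, 0, 0, 0, 0, 25, 92],
    [0, 0, 0, 0, 0, 20, 92],
    [0, 0, 0, 0, 0, 15, 92],
    [0, 0, 0, 0, 0, 10, 92],
    [0, 0, 0, 0, 0, 5, 92],
  ],
)

```text
time_s: 14.55
eef_pos: [0.5603, -0.1688, 0.0629]
ee_rot: [-3.141, 0.0, 1.471]
force: [0.2, -0.1, 1.2]
grip_width: 0.964
```

Run:
```python
from h import *
go(.5604,-.168,.0555,1.472)
```

```text
pos [ 0.5603 -0.1688  0.0629] rpy [-3.141  0.     1.471] shift [0.8 0.  7.4] turn [-0.     0.    -0.001] shift after turn [0.8 0.  7.4] t 14.55 w 91.7 F [ 0.2 -0.1  1.2]
```

>>> step_arm(
  steps=[
    [0, 0, 0, 0, 0, 3.5, 92],
    [0, 0, 0, 0, 0, 3.5, 92],
    [0, 0, 0, 0, 0, 0, 92],
    [0, 0, 0, 0, 0, 0, 55],
    [0, 0, 0, 0, 0, 0, 55],
    [0, 0, 0, 0, 0, 0, 55],
    [0, 0, 0, 0, 0, 0, 55],
    [0, 0, 0, 0, 0, 0, 55],
  ],
  squeeze=18,
)

```text
time_s: 15.55
eef_pos: [0.5602, -0.169, 0.0563]
ee_rot: [3.141, 0.0, 1.471]
force: [0.1, -0.2, 1.0]
grip_width: 0.669
```

>>> step_arm(
  steps=[
    [0, 0, 0, 0, 0, 0, 55],
    [0, 0, 0, 0, 0, -3, 55],
    [0, 0, 0, 0, 0, -6, 55],
    [0, 0, 0, 0, 0, -10, 55],
    [0, 0, 0, 0, 0, -15, 55],
    [0, 0, 0, 0, 0, -20, 55],
    [0, 0, 0, 0, 0, -20, 55],
    [0, 0, 0, 0, 0, -15, 55],
  ],
)

```text
time_s: 16.55
eef_pos: [0.5604, -0.169, 0.147]
ee_rot: [3.14, 0.0, 1.471]
force: [-0.2, -0.3, -1.9]
grip_width: 0.673
```

Run:
```python
from h import *
c=env.capture("scene"); u,v=px(c,(.56,-.168,.11)).astype(int); cv2.imwrite("pics/s3.png",cv2.resize(c["img"][v-75:v+75,u-100:u+100],None,fx=4,fy=4))
for n in ("top","scene"):
    c=env.capture(n)
    for q in env.regions_of(c,"charging_pad")[:1]: print(n,rect(c,q["mask"],.008),q["confidence"])
go(.528,.171,.145,1.47)
```

```text
top [525.6 173.3 154.   82.5   1.5] 0.89
scene [527.4 169.5 159.1  89.2   1.7] 0.9
pos [ 0.5599 -0.1689  0.1448] rpy [-3.141 -0.     1.471] shift [ 3.35e+02 -6.57e+01 -1.00e-01] turn [-0.001 -0.     0.001] shift after turn [ 3.349e+02 -6.600e+01 -2.000e-01] t 16.8 w 63.9 F [-0.4  0.1 -3. ]
```

View pics/s3.png

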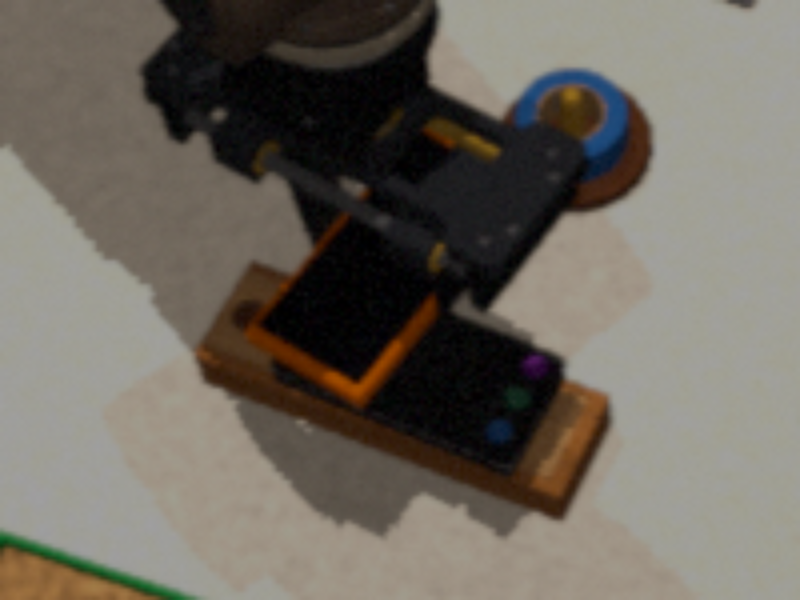

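The phone is held level, the tin and box lie undisturbed below it, and the tape is on its post. Now to the pad.

>>> step_arm(
  steps=[
    [0, 0, 0, 20, -4, 0, 55],
    [0, 0, 0, 45, -9, 0, 55],
    [0, 0, 0, 50, -10, 0, 55],
    [0, 0, 0, 50, -10, 0, 55],
    [0, 0, 0, 50, -10, 0, 55],
    [0, 0, 0, 50, -10, 0, 55],
    [0, 0, 0, 45, -9, 0, 55],
    [0, 0, 0, 25, -4, 0, 55],
  ],
)

```text
time_s: 17.8
eef_pos: [0.5265, 0.1738, 0.1446]
ee_rot: [-3.14, 0.0, 1.473]
force: [-0.1, -0.5, -2.0]
grip_width: 0.667
```

>>> step_arm(
  steps=[
    [0, 0, 0.1, 0, 0, 0, 55],
    [0, 0, 0.187, 0, 0, 0, 55],
    [0, 0, 0.187, 0, 0, 0, 55],
    [0, 0, 0.187, 0, 0, 0, 55],
    [0, 0, 0.187, 0, 0, 0, 55],
    [0, 0, 0.187, 0, 0, 0, 55],
    [0, 0, 0.187, 0, 0, 0, 55],
    [0, 0, 0.187, 0, 0, 0, 55],
  ],
)

```text
time_s: 18.8
eef_pos: [0.527, 0.1717, 0.1446]
ee_rot: [3.141, 0.001, 0.056]
force: [0.8, -0.4, -2.4]
grip_width: 0.669
```

>>> step_arm(
  steps=[
    [0, 0, 0.03, 0, 0, 0, 55],
    [0, 0, 0, 0, 0, 0, 55],
    [0, 0, 0, 0, 0, 20, 55],
    [0, 0, 0, 0, 0, 20, 55],
    [0, 0, 0, 0, 0, 20, 55],
    [0, 0, 0, 0, 0, 10, 55],
    [0, 0, 0, 0, 0, 0, 55],
    [0, 0, 0, 0, 0, 0, 55],
  ],
)

```text
time_s: 19.8
eef_pos: [0.5283, 0.171, 0.0758]
ee_rot: [-3.142, -0.001, 0.032]
force: [-1.0, 0.2, -1.8]
grip_width: 0.671
```

Run:
```python
from h import *
c=env.capture("wrist"); cv2.imwrite("pics/w4.png",c["img"])
go(.527,.1715,.0125,.03)
```

```text
pos [0.5283 0.1711 0.0758] rpy [-3.141e+00 -1.000e-03  3.200e-02] shift [-1.4 -0.5 63.3] turn [-0.    -0.001  0.002] shift after turn [-1.3 -0.5 63.3] t 19.85 w 63.7 F [ 0.5 -0.3 -1.4]
```

View pics/w4.png

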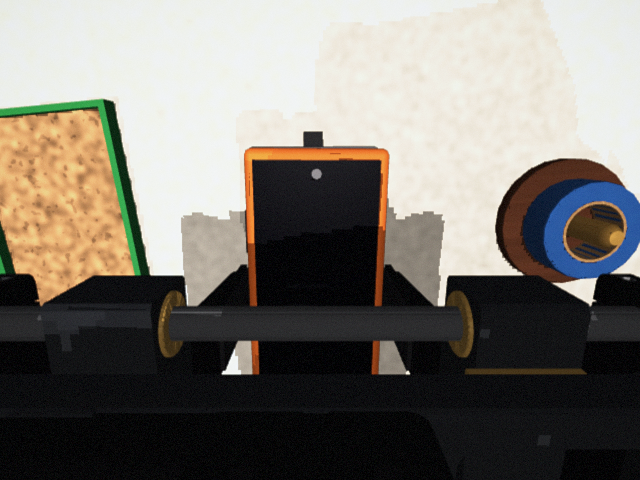

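Run:
```python
from h import *
c=env.capture("wrist")
print("cable",at_z(c,(313,147),.006),"phone far", at_z(c,(245,152),.084),at_z(c,(389,152),.084))
t=env.capture("top"); s=env.capture("scene")
print([ (np.round(q["point"],4),q["confidence"]) for k in (t,s) for q in env.spot_in(k,"phone")[:1]],[(rect(k,q["mask"],.084),q["confidence"]) for k in (t,s) for q in env.regions_of(k,"phone")[:1]])
```

```text
cable [0.59495081 0.17384292 0.006     ] phone far [0.59118781 0.20257112 0.084     ] [0.5931844  0.14062209 0.084     ]
[(array([0.494 , 0.1393, 0.0813]), 0.68), (array([0.5651, 0.1626, 0.0812]), 0.61)] [(array([593.2, 359.9,  19.7,  11.5, -31. ]), 0.43), (array([563.8, 167.9,  70.2,  69.1, -89. ]), 0.84)]
```

>>> step_arm(
  steps=[
    [0, 0, 0, -0.5, 0, 10, 55],
    [0, 0, 0, 0, 0, 14, 55],
    [0, 0, 0, 0, 0, 12, 55],
    [0, 0, 0, 0, 0, 10, 55],
    [0, 0, 0, 0, 0, 7, 55],
    [0, 0, 0, 0, 0, 4, 55],
    [0, 0, 0, 0, 0, 1.5, 55],
    [0, 0, 0, 0, 0, 0, 55],
  ],
)

```text
time_s: 21.2
eef_pos: [0.5276, 0.1709, 0.0168]
ee_rot: [3.142, -0.0, 0.032]
force: [0.4, 0.1, -1.9]
grip_width: 0.673
```

>>> step_arm(
  steps=[
    [0, 0, 0, 0, 0, 1, 55],
    [0, 0, 0, 0, 0, 1, 55],
    [0, 0, 0, 0, 0, 1, 55],
    [0, 0, 0, 0, 0, 0.5, 55],
    [0, 0, 0, 0, 0, 0, 55],
    [0, 0, 0, 0, 0, 0, 55],
    [0, 0, 0, 0, 0, 0, 55],
    [0, 0, 0, 0, 0, 0, 55],
  ],
)

```text
time_s: 22.2
eef_pos: [0.5275, 0.1709, 0.0132]
ee_rot: [3.142, -0.0, 0.032]
force: [1.1, -0.4, -1.2]
grip_width: 0.669
```

>>> step_arm(
  steps=[
    [0, 0, 0, 0, 0, 0.5, 55],
    [0, 0, 0, 0, 0, 0.5, 55],
    [0, 0, 0, 0, 0, 0, 55],
    [0, 0, 0, 0, 0, 0, 55],
    [0, 0, 0, 0, 0, 0, 55],
    [0, 0, 0, 0, 0, 0, 55],
    [0, 0, 0, 0, 0, 0, 55],
    [0, 0, 0, 0, 0, 0, 55],
  ],
)

```text
time_s: 23.2
eef_pos: [0.5275, 0.1709, 0.0123]
ee_rot: [3.142, -0.0, 0.032]
force: [-1.9, 0.1, 4.0]
grip_width: 0.666
```

Contact (upward force 4 N). Release.

>>> step_arm(
  steps=[
    [0, 0, 0, 0, 0, 0, 92],
    [0, 0, 0, 0, 0, 0, 92],
    [0, 0, 0, 0, 0, 0, 92],
    [0, 0, 0, 0, 0, 0, 92],
    [0, 0, 0, 0, 0, 0, 92],
    [0, 0, 0, 0, 0, 0, 92],
    [0, 0, 0, 0, 0, -15, 92],
    [0, 0, 0, 0, 0, -30, 92],
  ],
)

```text
time_s: 24.2
eef_pos: [0.5271, 0.1708, 0.0577]
ee_rot: [3.141, 0.002, 0.032]
force: [0.1, -0.6, 0.4]
grip_width: 0.967
```

>>> step_arm(
  steps=[
    [0, 0, 0, 0, 0, -40, 92],
    [0, 0, 0, 0, 0, -40, 92],
    [0, 0, 0, 0, 0, -40, 92],
    [0, 0, 0, 0, 0, -40, 92],
    [0, 0, 0, -50, 0, 0, 92],
    [0, 0, 0, 0, 0, 0, 92],
    [0, 0, 0, 0, 0, 0, 92],
    [0, 0, 0, 0, 0, 0, 92],
  ],
)

```text
time_s: 25.2
eef_pos: [0.4782, 0.1694, 0.2172]
ee_rot: [3.142, -0.0, 0.032]
force: [0.4, -0.2, -0.8]
grip_width: 0.967
```

Run:
```python
from h import *
c=env.capture("wrist"); cv2.imwrite("pics/w5.png",c["img"])
for l,z in dict(phone=.02,charging_pad=.008,short_tray=.012).items():
    print(l,[(rect(c,q["mask"],z),round(q["confidence"],2)) for q in env.regions_of(c,l)[:1]])
t=env.capture("top"); s=env.capture("scene")
for l,z in dict(paint_tin=.052,pencil_box=.03,short_tray=.012).items():
  for k in (t,s): print(l,[(rect(k,q["mask"],z),round(q["confidence"],2)) for q in env.regions_of(k,l)[:1]])
go(.56,-.17,.2)
```

```text
phone [(array([527.5, 170. , 130.2,  64.2,   1.8]), 0.79)]
charging_pad [(array([520.3, 171.5, 149.5,  84.5,   1.8]), 0.89)]
short_tray [(array([533.6, 335.6, 162.8,  99.4,   7. ]), 0.95)]
paint_tin [(array([ 560.5, -160.6,  130.4,   66.4,    2.2]), 0.72)]
paint_tin [(array([ 563.6, -168.1,  135.1,   70.1,    1.5]), 0.86)]
pencil_box [(array([ 473.4, -167.1,   61.9,   47.8,  -89.6]), 0.57)]
pencil_box [(array([ 553.4, -171. ,  208.5,   72. ,    2.8]), 0.61)]
short_tray []
short_tray [(array([536.8, 333.5, 163.1, 106.4,   6.8]), 0.71)]
pos [0.4775 0.1693 0.2172] rpy [ 3.141 -0.     0.032] shift [ 71.6 341.8  17.2] t 25.8 w 91.9 F [ 0.8  1.3 -0.3]
```

View pics/w5.png

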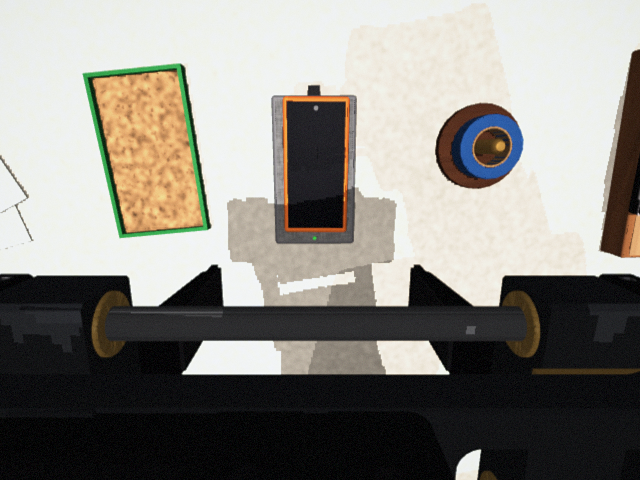

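The phone lies on the pad, seemingly about 7 mm off along the pad's length (phone rows 98–232, pad 96–243). I'll check that with the other cameras before deciding.

Run:
```python
from h import *
for n in ("top","scene","wrist"):
    k=env.capture(n)
    for l,z in dict(phone=.02,charging_pad=.008).items():
        print(n,l,[(rect(k,q["mask"],z),round(q["confidence"],2)) for q in env.regions_of(k,l)[:1]])
    if n=="wrist":
        print("pad px",[np.round(at_z(k,p,.008)[:2]*1000,1) for p in [(314,97),(314,243)]],"phone",[np.round(at_z(k,p,.02)[:2]*1000,1) for p in [(316,98),(316,232)]])
go(.527,.1705,.2)
```

```text
top phone [(array([559.1, 171.7,  69.3,  63.1,   1.6]), 0.92)]
top charging_pad [(array([566.1, 136.5,  55. ,   6.9,   1.5]), 0.73)]
scene phone [(array([530.2, 165.5, 134.8,  74.1,   2.3]), 0.58)]
scene charging_pad [(array([517.9, 136.2, 152.8,  56.2, -17.4]), 0.65)]
wrist phone [(array([527.7, 170. , 130. ,  64.3,   1.8]), 0.68)]
wrist charging_pad [(array([520.6, 170.9, 149.3,  84.3,   1.8]), 0.75)]
pad px [array([592.4, 173.3]), array([445.9, 168.8])] phone [array([590. , 171.3]), array([460.7, 167.2])]
pos [0.4775 0.1693 0.2172] rpy [ 3.142 -0.     0.032] shift [49.5  0.4 17.2] t 26.25 w 92.1 F [ 0.4  0.2 -0.1]
```

All readings say 6–7 mm off along x. I'll mend it with a light grip and a slow slide.

>>> step_arm(
  steps=[
    [0, 0, 0, 25, 0.4, 30, 92],
    [0, 0, 0, 24.5, 0, 40, 92],
    [0, 0, 0, 0, 0, 40, 92],
    [0, 0, 0, 0, 0, 35, 92],
    [0, 0, 0, 0, 0, 25, 92],
    [0, 0, 0, 0, 0, 15, 92],
    [0, 0, 0, 0, 0, 10, 92],
    [0, 0, 0, 0, 0, 6, 92],
  ],
)

```text
time_s: 27.25
eef_pos: [0.5272, 0.1706, 0.0162]
ee_rot: [3.142, -0.001, 0.032]
force: [0.4, -0.1, 0.9]
grip_width: 0.967
```

>>> step_arm(
  steps=[
    [0, 0, 0, 0, 0, 2.5, 92],
    [0, 0, 0, 0, 0, 0, 92],
    [0, 0, 0, 0, 0, 0, 55],
    [0, 0, 0, 0, 0, 0, 55],
    [0, 0, 0, 0, 0, 0, 55],
    [0, 0, 0, 0, 0, 0, 55],
    [0, 0, 0, 0, 0, 0, 55],
    [0, 0, 0, 0, 0, 0, 55],
  ],
  squeeze=10,
)

```text
time_s: 28.25
eef_pos: [0.527, 0.1705, 0.0138]
ee_rot: [3.142, -0.0, 0.032]
force: [0.4, 0.3, 2.8]
grip_width: 0.667
```

>>> step_arm(
  steps=[
    [0, 0, 0, -1.5, 0, 0, 55],
    [0, 0, 0, -2, 0, 0, 55],
    [0, 0, 0, -2, 0, 0, 55],
    [0, 0, 0, -1, 0, 0, 55],
    [0, 0, 0, 0, 0, 0, 55],
    [0, 0, 0, 0, 0, 0, 92],
    [0, 0, 0, 0, 0, 0, 92],
    [0, 0, 0, 0, 0, 0, 92],
  ],
)

```text
time_s: 29.25
eef_pos: [0.5202, 0.1703, 0.0135]
ee_rot: [3.141, 0.001, 0.032]
force: [0.1, 0.5, -0.6]
grip_width: 0.929
```

>>> step_arm(
  steps=[
    [0, 0, 0, 0, 0, 0, 92],
    [0, 0, 0, 0, 0, 0, 92],
    [0, 0, 0, 0, 0, -15, 92],
    [0, 0, 0, 0, 0, -40, 92],
    [0, 0, 0, 0, 0, -50, 92],
    [0, 0, 0, 0, 0, -50, 92],
    [0, 0, 0, -42, 0, -50, 92],
    [0, 0, 0, 0, 0, 0, 92],
  ],
)

```text
time_s: 30.25
eef_pos: [0.4795, 0.1693, 0.2209]
ee_rot: [-3.141, -0.006, 0.032]
force: [0.5, 0.5, -0.4]
grip_width: 0.969
```

Run:
```python
from h import *
for i in range(2):
    k=env.capture("wrist")
    for l,z in dict(phone=.02,charging_pad=.008,short_tray=.012).items():
        print(l,[(rect(k,q["mask"],z),round(q["confidence"],2)) for q in env.regions_of(k,l)[:1]])
go(.561,-.166,.22,.045)
```

```text
phone [(array([526.5, 171.1, 152.6,  81.3,   1.9]), 0.72)]
charging_pad [(array([525.4, 171.2, 158.6,  84.9,   2.1]), 0.61)]
short_tray [(array([533. , 335.7, 162.8,  98. ,   7.1]), 0.69)]
phone [(array([521.3, 169.4, 130.3,  63.8,   1.6]), 0.66)]
charging_pad [(array([525.4, 171.8, 157.4,  84.2,   2.4]), 0.93)]
short_tray [(array([533.1, 335.7, 163.5,  99.3,   6.8]), 0.61)]
pos [0.4805 0.1689 0.2155] rpy [3.141e+00 2.000e-03 3.200e-02] shift [ 69.9 337.3  -4.4] turn [ 0.     0.002 -0.013] shift after turn [ 65.4 338.2  -4.5] t 30.65 w 91.7 F [-0.5 -0.5 -0.2]
```

Phone is now centred (521.3,169.4 against the pad's ~521,171, after subtracting the cable). Next, the tin.

>>> step_arm(
  steps=[
    [0, 0, 0, 0, 25, 0, 92],
    [0, 0, 0, 0, 45, 0, 92],
    [0, 0, 0, 0, 50, 0, 92],
    [0, 0, 0, 0, 50, 0, 92],
    [0, 0, 0, 0, 50, 0, 92],
    [0, 0, 0, 0, 50, 0, 92],
    [0, 0, 0, 0, 45, 0, 92],
    [0, 0, 0, 0, 22, 0, 92],
  ],
)

```text
time_s: 31.65
eef_pos: [0.491, -0.1701, 0.2158]
ee_rot: [-3.141, 0.001, 0.03]
force: [-0.0, -0.6, -0.6]
grip_width: 0.968
```

>>> step_arm(
  steps=[
    [0, 0, 0, 0, 0, 0, 92],
    [0, 0, 0, 0, 0, 0, 92],
    [0, 0, 0, 0, 0, 0, 92],
    [0, 0, 0, 0, 0, 0, 92],
    [0, 0, 0, 0, 0, 0, 92],
    [0, 0, 0, 0, 0, 0, 92],
    [0, 0, 0, 0, 0, 0, 92],
    [0, 0, 0, 0, 0, 0, 92],
  ],
)

```text
time_s: 32.65
eef_pos: [0.491, -0.1678, 0.2166]
ee_rot: [3.141, -0.0, 0.032]
force: [0.3, -0.2, -0.7]
grip_width: 0.969
```

Run:
```python
from h import *
k=env.capture("wrist"); cv2.imwrite("pics/w6.png",k["img"])
for l,z in dict(paint_tin=.052,pencil_box=.03,long_tray=.012).items():
    print(l,[(np.round(q["point"],4),q["confidence"]) for q in env.spot_in(k,l)[:1]],[(rect(k,q["mask"],z),round(q["confidence"],2)) for q in env.regions_of(k,l)[:1]])
go(.561,-.166,.22,.045)
```

```text
paint_tin [(array([ 0.5596, -0.1632,  0.0537]), 0.78)] [(array([ 559.2, -164.7,  129.1,   63.1,    2.1]), 0.61)]
pencil_box [(array([ 0.4787, -0.1654,  0.0314]), 0.9)] [(array([ 470. , -171.3,   59.6,   42.5,  -87. ]), 0.76)]
long_tray [(array([ 0.5492, -0.3477,  0.0028]), 0.57)] [(array([ 532.5, -346.4,  232.9,   96.8,    6.7]), 0.7)]
pos [ 0.491  -0.1678  0.2166] rpy [3.142 0.    0.032] shift [70.   0.4 -3.4] turn [ 0.     0.    -0.013] shift after turn [70.   1.3 -3.4] t 33.0 w 91.9 F [-0.1 -0.6 -0.6]
```

View pics/w6.png

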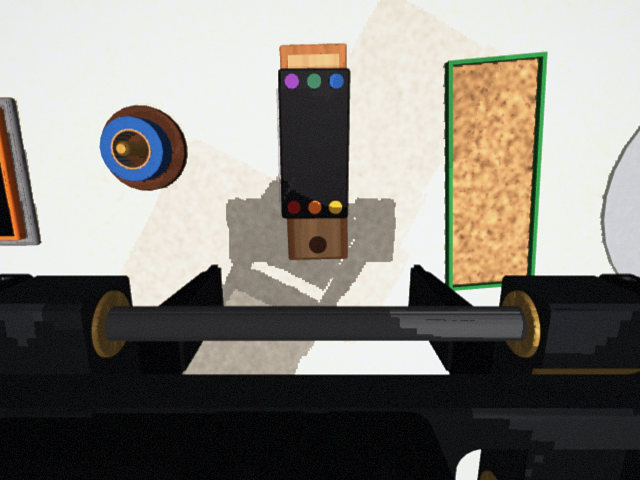

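The view shows the tin lengthwise at px (280–348, 70–217), the box under it and both ends of the box free. The grasp is straightforward.

>>> step_arm(
  steps=[
    [0, 0, -0.005, 34, -0.3, 20, 92],
    [0, 0, 0, 34, -0.3, 30, 92],
    [0, 0, 0, 0, 0, 35, 92],
    [0, 0, 0, 0, 0, 35, 92],
    [0, 0, 0, 0, 0, 25, 92],
    [0, 0, 0, 0, 0, 15, 92],
    [0, 0, 0, 0, 0, 10, 92],
    [0, 0, 0, 0, 0, 5.5, 92],
  ],
)

```text
time_s: 34.0
eef_pos: [0.5592, -0.165, 0.0411]
ee_rot: [3.141, -0.0, 0.037]
force: [1.0, -0.0, -0.5]
grip_width: 0.969
```

>>> step_arm(
  steps=[
    [0, 0, 0, 0, 0, 0, 92],
    [0, 0, 0, 0, 0, 0, 50],
    [0, 0, 0, 0, 0, 0, 50],
    [0, 0, 0, 0, 0, 0, 50],
    [0, 0, 0, 0, 0, 0, 50],
    [0, 0, 0, 0, 0, 0, 50],
    [0, 0, 0, 0, 0, 0, 50],
    [0, 0, 0, 0, 0, 0, 50],
  ],
  squeeze=20,
)

```text
time_s: 35.0
eef_pos: [0.559, -0.1649, 0.0412]
ee_rot: [3.141, -0.0, 0.037]
force: [-0.4, -0.1, 4.9]
grip_width: 0.649
```

>>> step_arm(
  steps=[
    [0, 0, 0, 0, 0, -5, 50],
    [0, 0, 0, 0, 0, -15, 50],
    [0, 0, 0, 0, 0, -25, 50],
    [0, 0, 0, 0, 0, -30, 50],
    [0, 0, 0, 0, 0, -30, 50],
    [0, 0, 0, 0, 0, -15, 50],
    [0, 0, 0, 0, 0, 0, 50],
    [0, 0, 0, 0, 0, 0, 50],
  ],
)

```text
time_s: 36.0
eef_pos: [0.5585, -0.1647, 0.1601]
ee_rot: [-3.141, 0.001, 0.037]
force: [0.8, -0.0, -1.9]
grip_width: 0.652
```

Run:
```python
from h import *
k=env.capture("wrist"); cv2.imwrite("pics/w7.png",k["img"])
for l,z in dict(paint_tin=.165,pencil_box=.03).items():
    print(l,[(rect(k,q["mask"],z),round(q["confidence"],2)) for q in env.regions_of(k,l)[:1]])
go(.533,.336,.16,.12)
```

```text
paint_tin [(array([ 586.8, -163.7,   74.4,   64.7,    2.1]), 0.82)]
pencil_box [(array([ 636. , -161.8,   59.9,   24.2,  -87.9]), 0.94)]
pos [ 0.5586 -0.1648  0.1601] rpy [-3.141e+00  2.000e-03  3.700e-02] shift [-7.200e+00 -5.014e+02  4.000e-01] turn [-0.001  0.002 -0.083] shift after turn [ 3.450e+01 -5.002e+02  1.000e-01] t 36.15 w 61.9 F [ 0.7  0.5 -2. ]
```

View pics/w7.png

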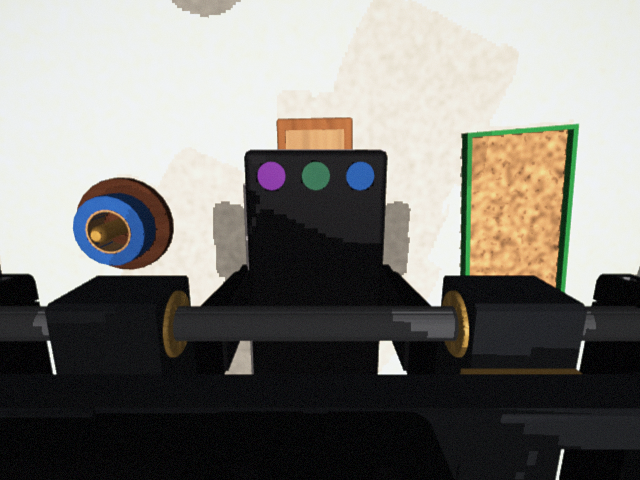

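>>> step_arm(
  steps=[
    [0, 0, 0, 0, -25, 0, 50],
    [0, 0, 0, 0, -45, 0, 50],
    [0, 0, 0, 0, -50, 0, 50],
    [0, 0, 0, 0, -50, 0, 50],
    [0, 0, 0, 0, -50, 0, 50],
    [0, 0, 0, 0, -50, 0, 50],
    [0, 0, 0, 0, -50, 0, 50],
    [0, 0, 0, 0, -50, 0, 50],
  ],
)

```text
time_s: 37.15
eef_pos: [0.545, 0.2065, 0.1604]
ee_rot: [3.141, 0.001, 0.037]
force: [1.3, -0.2, -1.9]
grip_width: 0.653
```

>>> step_arm(
  steps=[
    [0, 0, 0, -7, -50, 0, 50],
    [0, 0, 0, 0, -40, 0, 50],
    [0, 0, 0, 0, -25, 0, 50],
    [0, 0, -0.083, 0, 0, 0, 50],
    [0, 0, 0, 0, 0, 20, 50],
    [0, 0, 0, 0, 0, 10, 50],
    [0, 0, 0, 0, 0, 0, 50],
    [0, 0, 0, 0, 0, 0, 50],
  ],
)

```text
time_s: 38.15
eef_pos: [0.5344, 0.3196, 0.1314]
ee_rot: [-3.142, -0.0, 0.12]
force: [0.8, -0.4, -2.5]
grip_width: 0.651
```

Run:
```python
from h import *
k=env.capture("wrist"); cv2.imwrite("pics/w8.png",k["img"])
go(.533,.339,.016,.12)
```

```text
pos [0.5344 0.3196 0.1315] rpy [-3.141e+00 -1.000e-03  1.200e-01] shift [  0.8 -19.4 115.5] turn [-0.    -0.001 -0.   ] shift after turn [  0.9 -19.5 115.5] t 38.2 w 62.0 F [-0.2  1.  -1.2]
```

View pics/w8.png

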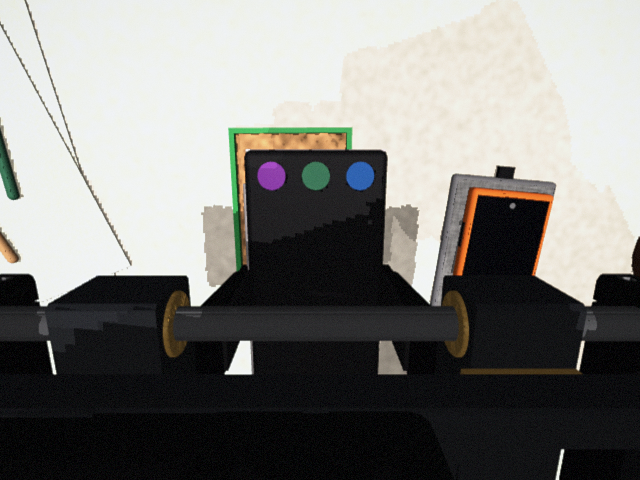

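The tray's far corners show at px (229,128) and (352,128), parallel to the tin's edge.

Run:
```python
from h import *
k=env.capture("wrist")
A,B=at_z(k,(229.5,128.5),.012),at_z(k,(352,128.5),.012); u=np.array([np.cos(.12),np.sin(.12),0])
print(A,B,np.hypot(*(A-B)[:2]),"centre",(A+B)/2-.081*u)
go(.533,.339,.016,.12)
```

```text
[0.60682799 0.39300484 0.012     ] [0.61790302 0.30082885 0.012     ] 0.0928389463929374 centre [0.53194801 0.33722016 0.012     ]
pos [0.5344 0.3196 0.1316] rpy [-3.141e+00 -1.000e-03  1.200e-01] shift [  0.8 -19.4 115.6] turn [-0.    -0.001 -0.   ] shift after turn [  0.9 -19.4 115.6] t 38.25 w 61.7 F [ 0.8 -1.2 -1. ]
```

>>> step_arm(
  steps=[
    [0, 0, 0, 0, -18.5, 10, 50],
    [0, 0, 0, 0, 0, 25, 50],
    [0, 0, 0, 0, 0, 25, 50],
    [0, 0, 0, 0, 0, 25, 50],
    [0, 0, 0, 0, 0, 15, 50],
    [0, 0, 0, 0, 0, 10, 50],
    [0, 0, 0, 0, 0, 4, 50],
    [0, 0, 0, 0, 0, 0, 50],
  ],
)

```text
time_s: 39.25
eef_pos: [0.5321, 0.3381, 0.0173]
ee_rot: [-3.142, -0.0, 0.12]
force: [0.9, -0.4, -1.4]
grip_width: 0.652
```

>>> step_arm(
  steps=[
    [0, 0, 0, 0, 0, 1, 50],
    [0, 0, 0, 0, 0, 0.5, 50],
    [0, 0, 0, 0, 0, 0.5, 50],
    [0, 0, 0, 0, 0, 0, 50],
    [0, 0, 0, 0, 0, 0, 50],
    [0, 0, 0, 0, 0, 0, 50],
    [0, 0, 0, 0, 0, 0, 50],
    [0, 0, 0, 0, 0, 0, 50],
  ],
)

```text
time_s: 40.25
eef_pos: [0.5321, 0.3379, 0.0153]
ee_rot: [-3.142, -0.0, 0.12]
force: [-1.0, -0.8, 4.6]
grip_width: 0.652
```

>>> step_arm(
  steps=[
    [0, 0, 0, 0, 0, 0, 90],
    [0, 0, 0, 0, 0, 0, 90],
    [0, 0, 0, 0, 0, 0, 90],
    [0, 0, 0, 0, 0, 0, 90],
    [0, 0, 0, 0, 0, 0, 90],
    [0, 0, 0, 0, 0, -15, 90],
    [0, 0, 0, 0, 0, -40, 90],
    [0, 0, 0, 0, 0, -50, 90],
  ],
)

```text
time_s: 41.25
eef_pos: [0.5316, 0.3377, 0.1215]
ee_rot: [3.141, 0.001, 0.12]
force: [0.9, -0.5, -0.6]
grip_width: 0.947
```

>>> step_arm(
  steps=[
    [0, 0, 0, -20, 0, -45, 90],
    [0, 0, 0, -40, 0, -45, 90],
    [0, 0, 0, 0, 0, 0, 90],
    [0, 0, 0, 0, 0, 0, 90],
    [0, 0, 0, 0, 0, 0, 90],
    [0, 0, 0, 0, 0, 0, 90],
    [0, 0, 0, 0, 0, 0, 90],
    [0, 0, 0, 0, 0, 0, 90],
  ],
)

```text
time_s: 42.25
eef_pos: [0.4724, 0.3307, 0.2097]
ee_rot: [3.141, 0.001, 0.12]
force: [-0.3, -0.2, -0.4]
grip_width: 0.948
```

Run:
```python
from h import *
k=env.capture("wrist"); cv2.imwrite("pics/w9.png",k["img"])
for l,z in dict(paint_tin=.026,short_tray=.012).items():
    print(l,[(rect(k,q["mask"],z),round(q["confidence"],2)) for q in env.regions_of(k,l)[:1]])
go(.49,-.167,.215,.037)
```

```text
paint_tin [(array([532.4, 337.9, 129.3,  64.3,   7.5]), 0.55)]
short_tray [(array([533.7, 337.5, 162.2,  95.8,   7.1]), 0.84)]
pos [0.4724 0.3307 0.21  ] rpy [3.141 0.    0.12 ] shift [-42.  496.3  -5. ] turn [0.    0.    0.083] shift after turn [ -0.8 498.1  -5. ] t 42.4 w 90.0 F [-0.2  0.8 -0.7]
```

View pics/w9.png

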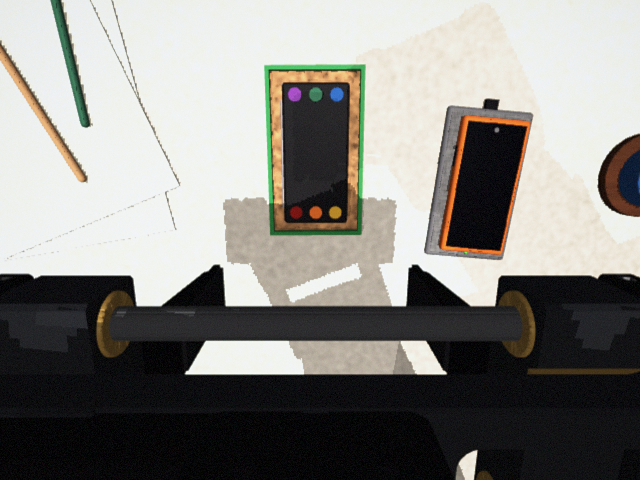

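The tin is centred in the short tray at px (316,153), 1 mm off by the masks. Now the box.

>>> step_arm(
  steps=[
    [0, 0, 0.083, 0, 0, 0, 90],
    [0, 0, 0, 0, 40, 0, 90],
    [0, 0, 0, 0, 55, 0, 90],
    [0, 0, 0, 0, 55, 0, 90],
    [0, 0, 0, 0, 55, 0, 90],
    [0, 0, 0, 0, 55, 0, 90],
    [0, 0, 0, 0, 55, 0, 90],
    [0, 0, 0, 0, 55, 0, 90],
  ],
)

```text
time_s: 43.4
eef_pos: [0.4859, -0.0408, 0.2103]
ee_rot: [3.141, -0.001, 0.037]
force: [-0.6, 0.5, 0.3]
grip_width: 0.945
```

>>> step_arm(
  steps=[
    [0, 0, 0, 0, 55, 0, 92],
    [0, 0, 0, 0, 48, 0, 92],
    [0, 0, 0, 0, 25, 0, 92],
    [0, 0, 0, 0, 0, 0, 92],
    [0, 0, 0, 0, 0, 0, 92],
    [0, 0, 0, 0, 0, 0, 92],
    [0, 0, 0, 0, 0, 0, 92],
    [0, 0, 0, 0, 0, 0, 92],
  ],
)

```text
time_s: 44.4
eef_pos: [0.4907, -0.1665, 0.2101]
ee_rot: [3.141, -0.0, 0.038]
force: [-0.1, -0.5, -0.1]
grip_width: 0.966
```

Run:
```python
from h import *
k=env.capture("wrist"); cv2.imwrite("pics/w10.png",k["img"])
for l,z in dict(pencil_box=.03,long_tray=.012,tape=.034).items():
    print(l,[(np.round(q["point"],4),q["confidence"]) for q in env.spot_in(k,l)[:1]],[(rect(k,q["mask"],z),round(q["confidence"],2)) for q in env.regions_of(k,l)[:1]])
go(.555,-.168,.016,.037)
```

```text
pencil_box [(array([ 0.5547, -0.1621,  0.0325]), 0.63)] [(array([ 533.4, -338.1,  221.9,   92.3,    6.6]), 0.73)]
long_tray [(array([ 0.5447, -0.3461,  0.0046]), 0.63)] [(array([ 532.2, -346.9,  232. ,   96.9,    6.6]), 0.74)]
tape [(array([0.5511, 0.0009, 0.0366]), 0.63)] [(array([551.4,   1.5,  67.6,  58.7, -87.9]), 0.69)]
pos [ 0.4907 -0.1669  0.21  ] rpy [3.142 0.    0.037] shift [ 64.3   3.4 194. ] turn [ 0.  0. -0.] shift after turn [ 64.2   3.4 194. ] t 44.75 w 91.9 F [ 0.  -0.1  0.8]
```

View pics/w10.png

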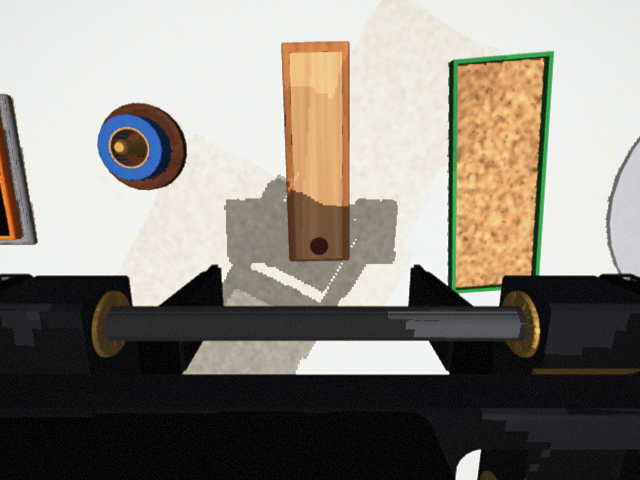

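The box's corners are at px (282,42), (350,42), (349,260) and (290,261). The network's box mask fell on the tray instead, so I'll use the corners.

Run:
```python
from h import *
k=env.capture("wrist")
P=np.array([at_z(k,p,.03)[:2] for p in [(282,42.5),(350,42.5),(349,260),(290,260.5)]])*1000
d=P[0]+P[1]-P[2]-P[3]; x,y=P.mean(0)/1000; print(np.round(P,1).tolist(),x,y,np.arctan2(d[1],d[0]),np.hypot(*d)/2)
go(x,y,.016,np.arctan2(d[1],d[0]))
```

```text
[[645.3, -133.2], [647.5, -192.3], [450.3, -202.9], [447.6, -144.2]] 0.5476513245009095 -0.16812916882149495 0.05469117044663766 197.72849209661686
pos [ 0.4906 -0.167   0.2101] rpy [3.142 0.    0.037] shift [ 56.9   3.2 194.1] turn [ 0.     0.    -0.018] shift after turn [ 56.9   4.3 194.1] t 44.8 w 91.8 F [-0.4 -0.5  0.6]
```

>>> step_arm(
  steps=[
    [0, 0, -0.016, 29, 2.2, 25, 92],
    [0, 0, 0, 28, 2, 35, 92],
    [0, 0, 0, 0, 0, 40, 92],
    [0, 0, 0, 0, 0, 35, 92],
    [0, 0, 0, 0, 0, 25, 92],
    [0, 0, 0, 0, 0, 18, 92],
    [0, 0, 0, 0, 0, 11, 92],
    [0, 0, 0, 0, 0, 5.5, 92],
  ],
)

```text
time_s: 45.8
eef_pos: [0.548, -0.1687, 0.0154]
ee_rot: [3.141, -0.0, 0.053]
force: [-0.4, 0.5, 0.6]
grip_width: 0.968
```

>>> step_arm(
  steps=[
    [0, 0, 0, 0, 0, 0, 92],
    [0, 0, 0, 0, 0, 0, 50],
    [0, 0, 0, 0, 0, 0, 50],
    [0, 0, 0, 0, 0, 0, 50],
    [0, 0, 0, 0, 0, 0, 50],
    [0, 0, 0, 0, 0, 0, 50],
    [0, 0, 0, 0, 0, 0, 50],
    [0, 0, 0, 0, 0, 0, 50],
  ],
  squeeze=25,
)

```text
time_s: 46.8
eef_pos: [0.5478, -0.1685, 0.0158]
ee_rot: [-3.142, -0.0, 0.053]
force: [-1.0, 3.1, 6.2]
grip_width: 0.627
```

>>> step_arm(
  steps=[
    [0, 0, 0, 0, 0, -5, 50],
    [0, 0, 0, 0, 0, -15, 50],
    [0, 0, 0, 0, 0, -25, 50],
    [0, 0, 0, 0, 0, -30, 50],
    [0, 0, 0, 0, 0, -15, 50],
    [0, 0, 0, 0, 15, 0, 50],
    [0, 0, 0, 0, 30, 0, 50],
    [0, 0, 0, 0, 30, 0, 50],
  ],
)

```text
time_s: 47.8
eef_pos: [0.5514, -0.2449, 0.1044]
ee_rot: [-3.141, 0.001, 0.053]
force: [-0.1, -0.6, -2.9]
grip_width: 0.625
```

Run:
```python
from h import *
go(.5325,-.349,.105,.116)
```

```text
pos [ 0.5514 -0.2449  0.1044] rpy [-3.141e+00  1.000e-03  5.300e-02] shift [-24.4 102.9  -0.6] turn [-0.001  0.001 -0.063] shift after turn [-30.8 101.2  -0.6] t 47.8 w 59.5 F [-0.1 -0.6 -2.9]
```

>>> step_arm(
  steps=[
    [0, 0, -0.063, 0, 0, 0, 50],
    [0, 0, 0, -8, 25, 0, 50],
    [0, 0, 0, -8, 30, 0, 50],
    [0, 0, 0, -8, 28, 0, 50],
    [0, 0, 0, -7, 17, 0, 50],
    [0, 0, 0, 0, 0, 0, 50],
    [0, 0, 0, 0, 0, 0, 50],
    [0, 0, 0, 0, 0, 0, 50],
  ],
)

```text
time_s: 48.8
eef_pos: [0.5328, -0.3455, 0.1056]
ee_rot: [-3.141, 0.0, 0.117]
force: [0.0, -0.5, -2.6]
grip_width: 0.631
```

Run:
```python
from h import *
go(.5325,-.3485,.0195,.116)
k=env.capture("wrist"); cv2.imwrite("pics/w11.png",k["img"])
```

```text
pos [ 0.5328 -0.3455  0.1056] rpy [-3.141  0.     0.117] shift [-0.6  2.9 86.1] turn [-0.     0.     0.001] shift after turn [-0.6  2.9 86.1] t 48.8 w 60.0 F [ 0.  -0.5 -2.6]
```

View pics/w11.png

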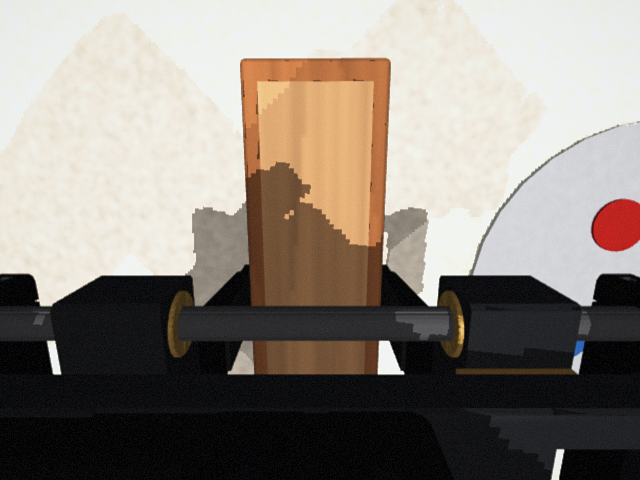

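The box hides the tray completely here, so I'll check the box's far edge against the TCP before lowering.

Run:
```python
from h import *
k=env.capture("wrist"); u=np.array([np.cos(.117),np.sin(.117),0]); s=env.get_state()
for p in [(241,60),(390,60)]: print((at_z(k,p,.12)-s["eef_pos"])@u)
for n in ("top","scene"):
    c=env.capture(n); print(n,[(rect(c,q["mask"],.012),q["confidence"]) for q in env.regions_of(c,"long_tray")[:1]],[(rect(c,q["mask"],.12),q["confidence"]) for q in env.regions_of(c,"pencil_box")[:1]])
```

```text
0.09884412736773791
0.0988393633021089
top [(array([ 531.5, -326.5,  233.4,   69. ,    9.5]), 0.95)] [(array([ 601.1, -331.2,   68.4,   63.7,  -83.9]), 0.87)]
scene [(array([ 535.4, -348.8,  235.1,   95.8,    7. ]), 0.74)] [(array([ 587.9, -343.4,  107.3,   66.8,    6.2]), 0.81)]
```

Box centre is within about 1 mm of the TCP. Lower it.

>>> step_arm(
  steps=[
    [0, 0, 0, 0, 2.5, 10, 50],
    [0, 0, 0, 0, 0, 20, 50],
    [0, 0, 0, 0, 0, 20, 50],
    [0, 0, 0, 0, 0, 18, 50],
    [0, 0, 0, 0, 0, 10, 50],
    [0, 0, 0, 0, 0, 5, 50],
    [0, 0, 0, 0, 0, 2, 50],
    [0, 0, 0, 0, 0, 0, 50],
  ],
)

```text
time_s: 50.2
eef_pos: [0.533, -0.349, 0.0209]
ee_rot: [3.141, -0.0, 0.116]
force: [-0.4, 0.7, -2.9]
grip_width: 0.634
```

>>> step_arm(
  steps=[
    [0, 0, 0, 0, 0, 0.5, 50],
    [0, 0, 0, 0, 0, 0.5, 50],
    [0, 0, 0, 0, 0, 0, 50],
    [0, 0, 0, 0, 0, 0, 50],
    [0, 0, 0, 0, 0, 0, 50],
    [0, 0, 0, 0, 0, 0, 50],
    [0, 0, 0, 0, 0, 0, 50],
    [0, 0, 0, 0, 0, 0, 50],
  ],
)

```text
time_s: 51.2
eef_pos: [0.5329, -0.349, 0.0198]
ee_rot: [3.141, -0.0, 0.116]
force: [-0.2, -1.1, 2.5]
grip_width: 0.63
```

>>> step_arm(
  steps=[
    [0, 0, 0, 0, 0, 0, 90],
    [0, 0, 0, 0, 0, 0, 90],
    [0, 0, 0, 0, 0, 0, 90],
    [0, 0, 0, 0, 0, 0, 90],
    [0, 0, 0, 0, 0, 0, 90],
    [0, 0, 0, 0, 0, -15, 90],
    [0, 0, 0, 0, 0, -40, 90],
    [0, 0, 0, 0, 0, -50, 90],
  ],
)

```text
time_s: 52.2
eef_pos: [0.5325, -0.3486, 0.1261]
ee_rot: [-3.141, 0.001, 0.116]
force: [0.6, 0.1, -0.3]
grip_width: 0.945
```

>>> step_arm(
  steps=[
    [0, 0, 0, -20, 0, -45, 90],
    [0, 0, 0, -30, 0, -45, 90],
    [0, 0, 0, -20, 0, 0, 90],
    [0, 0, 0, 0, 0, 0, 90],
    [0, 0, 0, 0, 0, 0, 90],
    [0, 0, 0, 0, 0, 0, 90],
    [0, 0, 0, 0, 0, 0, 90],
    [0, 0, 0, 0, 0, 0, 90],
  ],
)

```text
time_s: 53.2
eef_pos: [0.4635, -0.3568, 0.2143]
ee_rot: [-3.141, 0.0, 0.116]
force: [-0.4, -0.0, 0.1]
grip_width: 0.947
```

Run:
```python
from h import *
go(.46,-.35,.21)
k=env.capture("wrist"); s=env.capture("scene"); t=env.capture("top")
for l,z in dict(pencil_box=.034,long_tray=.012).items():
    print(l,[(rect(k,q["mask"],z),round(q["confidence"],2)) for q in env.regions_of(k,l)[:1]])
for l,z in dict(tape=.034,tape_holder=.01,phone=.02,charging_pad=.008,paint_tin=.026,short_tray=.012).items():
    print(l,[(rect(c,q["mask"],z),round(q["confidence"],2)) for c in (s,t) for q in env.regions_of(c,l)[:1]])
cv2.imwrite("pics/fin.png",np.hstack([cv2.resize(k["img"],(400,300)),cv2.resize(s["img"][80:460,100:580],(400,300))]))
```

```text
pos [ 0.4635 -0.3568  0.2143] rpy [-3.141  0.     0.116] shift [-2.7 -7.2  4.3] t 53.2 w 90.1 F [-0.4 -0.   0.1]
pencil_box [(array([ 533.5, -349.8,  199.7,   61.3,    6.7]), 0.82)]
long_tray [(array([ 532.1, -348.4,  233.2,   92.8,    6.6]), 0.91)]
tape [(array([556.3,   1. ,  69.2,  59. , -62.9]), 0.63), (array([5.534e+02, 8.100e+00, 5.770e+01, 5.540e+01, 4.000e-01]), 0.85)]
tape_holder [(array([559.7,  -2. ,  81.9,  70.3,  30.7]), 0.65), (array([554.3,   9.8,  81.8,  79.6, -89.6]), 0.79)]
phone [(array([523.4, 166.8, 135.3,  70.6,   1.2]), 0.96)]
charging_pad [(array([536.2, 143.8, 165.7,  78.8,  26.1]), 0.93), (array([5.256e+02, 1.729e+02, 1.584e+02, 8.670e+01, 4.000e-01]), 0.95)]
paint_tin [(array([537. , 328.1, 131.7,  78.4,   6.6]), 0.93), (array([533.7, 335. , 130.1,  67.6,   7.2]), 0.9)]
short_tray [(array([536.4, 332.2, 162.8, 104. ,   7.4]), 0.56), (array([534.7, 336.9, 161.8,  99.8,   7.3]), 0.87)]
```

View pics/fin.png

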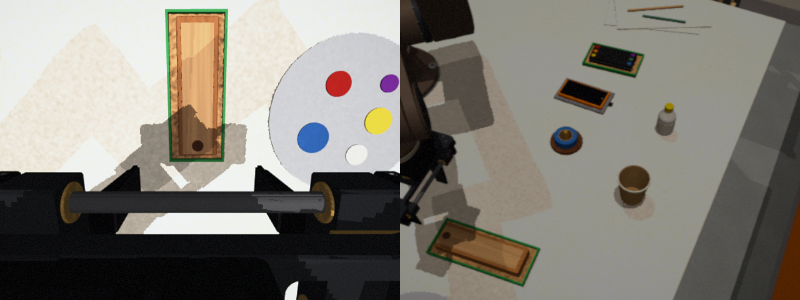

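The final picture shows the box centred in the long tray (left half, about (197,85)). In the right half the tin is in the short tray, the phone on the pad and the tape on its post, and the cup and bottle stand where they were. The gripper is clear.

```bash
python3 -c "
from h import *
print(env.job_done())"
```

```text
the job is handed in; nothing more can be done
None
```

I cleared the pile from the top down and handed the job in at about 53 s of the 112 s allowed: tape on its post, phone on the pad, tin in the short tray, box in the long tray. The hand-in gives no verdict, so the results below are my own camera readings.

- **Tape:** the ring sits flat round the post, about 2 mm off the holder's centre in the top view.
- **Phone:** I set it down until the wrist felt about 4 N. It lay about 7 mm off along the pad, so I slid it back with a light grip. It now reads within about 2 mm of the pad's centre and square to it.
- **Paint tin:** it lies about 1 mm from the short tray's centre and parallel to the tray.
- **Pencil box:** it lies about 2 mm from the long tray's centre and parallel to the tray.
- **Cup and bottle:** they stand where they were, judging by eye from the last scene picture; I did not measure them again. The gripper is clear of everything.

**Readings that disagreed:**
- The networks' pad outline sometimes included the cable, making the pad about 8 mm too long, so I corrected for that.
- The box outline once fell on the long tray, so I measured the box from its corners instead.
- The slanted scene-camera outlines were up to several mm off, one pad outline by more; I relied on the close wrist views.

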